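# Set the desk microphone stand on its mat and hold it raised at the second stop

### The job

Slide the desk microphone stand, still lowered and without lifting its foot off the desk, onto the round mat so that the whole foot is on the mat. Then squeeze the release button in its grip, raise the microphone past the first stop to the second (top) stop with the foot left standing flat on the mat, and finish holding it up there with the button still squeezed, so that I can set the lock ring. Do not tip the stand, and leave the other things on the desk where they are.

Things in the scene. Friction and masses are not known exactly. Their poses are not given: they have to be found in the camera images.
- stand: microphone stand, loose, 0.95 kg: round dark iron foot 130 mm across, 18 mm high, felt below (slides easily); upright outer tube 25 mm thick, 166 mm high, lock ring 33 mm across on top; an inner tube rising out of it carries the grip, boom and microphone. Origin: centre of the foot's underside; z up the tube, x along the boom (microphone's end 209 mm out, 22 mm thick, at grip height), y to the button side
- stand_grip (a point): centre of the grip block on top of the inner tube: grey housing 34 mm (x) by 44 mm high, with a black button 24 mm (x) by 32 mm high in its +y flank; 44 mm wide in y over the button, 37 mm with it fully in. Lies 4 mm to +y of the tube axis, 193 mm above the foot's underside when lowered, 303 mm at the second stop. Clear above. Axes as the stand's; fingers closing along y squeeze the button
- riser (a joint): how far the inner tube with grip and microphone (0.26 kg) is raised: 0 lowered, 0.055 m first stop, 0.110 m second stop, the end of travel. Button out: a catch locks it at these three (2 mm play) and pulling lifts the whole stand. Button in: slides freely past the first stop with 1 N of friction, and sinks if let go. At the end of travel, some 6 N more pull lifts the foot
- button (a joint): how far the release button is pressed in, towards the stand's -y: 0 out, 0.007 m fully in; the catch is free beyond 0.0045 m. Spring force 4 N at first, 12 N fully in; springs back when released
- mat: round black rubber mat, fixed on the desk, 194 mm across and 2 mm thick with a bevelled edge (flat top 180 mm across); origin at its centre, on the desk
- mug: white mug, 82 mm across, 95 mm high, with a handle; origin under its centre; leave it alone
- pedal: guitar effects pedal (stomp box), 125 x 72 mm, 53 mm high; origin under its centre; leave it alone
- pick_tin: round tin for guitar picks, 71 mm across, 25 mm high; origin under its centre; leave it alone
- slide: glass guitar slide standing on end, 28 mm across, 60 mm high; origin under its centre; leave it alone
- metronome: flat digital metronome, 62 x 105 mm, 18 mm high; origin under its centre; leave it alone
Not all that is in view belongs to the job. Leave any purple look-alike of the mat alone.

How it is judged (in metres and radians):
On the way, in this order (a step that is already met when the one before it is completed fails the run):
1. the lowered stand has been slid onto the mat: its foot wholly and flat on the mat, the upper part raised less than 20 mm (horizontal distance between stand and mat below 0.03 m and height (world z) of stand below 0.008 m and angle between stand's own z axis and vertical below 0.06 rad and value of joint riser below 0.02 m), for 0.2 s.
2. with the button squeezed the upper part has been raised past the first stop, the foot still on the mat (horizontal distance between stand and mat below 0.03 m and height (world z) of stand below 0.008 m and angle between stand's own z axis and vertical below 0.06 rad and value of joint riser above 0.065 m and value of joint button above 0.0045 m), for 0.05 s.
At the end, for the whole second after the job is handed in: Fingers hold the grip (over 6 N) with the button in more than 4.5 mm; upper part raised more than 105 of 110 mm; foot still and flat (under 0.06 rad) on the mat, centre within 30 mm of the mat's centre, underside under 8 mm above the desk (horizontal distance between stand and mat below 0.03 m and height (world z) of stand below 0.008 m and angle between stand's own z axis and vertical below 0.06 rad and value of joint riser above 0.105 m and value of joint button above 0.0045 m and contact force between the fingers and stand above 6 N and linear speed of stand below 0.02 m/s); the arm keeps its last pose, push and grip.
It fails at once if the stand's foot was lifted more than 15 mm off the desk (height (world z) of stand above 0.015 m).
It fails at once if the stand was tipped by more than 0.3 rad (angle between stand's own z axis and vertical above 0.3 rad).
It fails at once if another thing on the desk was moved by more than 20 mm (distance of any of mug, pedal, pick_tin, slide, metronome from where it was at the start of the episode above 0.02 m).
It also fails if it takes over 51 s, if anything falls off the work surface, if the arm or the gripper's body presses on something with over 40 N, if the wrist force passes 120 N, or if a joint passes its speed limit or range.

### The arm

A 6-joint arm with a two-finger parallel gripper is mounted at the origin on the work surface. World frame = base frame: x ahead of the robot, y to its left, z up, the work surface at z = 0. Lengths are in m, angles in degrees, forces in N, time in s.
With the tool pointing down it reaches from about 0.35 to 0.925 m from the base axis. Payload 6.4 kg.
Tool frame: the origin (TCP) lies midway between the tips of the shut fingers; the grasp point (between the pads) lies 19 mm behind it; z points along the fingers, y is the line along which they close (so a half turn about z gives the same grasp; the last joint's range is limited). The gripper opens to 85 mm and grips with 20 to 120 N. Pads are 22 mm wide; open, the fingers measure 114 mm over their backs; the gripper's body (76 mm by 85 mm) begins 54 mm behind the grasp point. The pads swing forward as they close: fully open they stand 13 mm farther back than shut.
Start: joints at [62.16, 14.043, 89.255, -0, 76.702, -9.975], TCP at [0.199, 0.619, 0.231] pointing down, gripper open.
Joint ranges: [-179.41, 179.41], [-58.25, 129.5], [7.25, 145.43], [-54.29, 234.29], [11.92, 165.04], [-157.13, 157.13]. Speed limits (degrees/s): [147.25, 147.25, 180, 180, 180, 180].

### API

Orientations are given as a 3x3 rotation matrix whose columns are the frame's x, y, z axes.
In Python, from workcell import status, vision, order gives the robot as it stands.
- The arm moves only by the tool step_arm, never from a script. Its argument "series" is one flat list of numbers, 7 for each row, row after row: the turn, a rotation vector about the world's x, y, z in units of pi rad (1.0 is pi rad), then the shift along the world's x, y, z in units of 500 mm (1.0 is 500 mm), then the opening, from 0 (shut) to 1 (fully open). A call has 1 to 10 rows; each row is the pose to reach, as a shift and turn from the pose commanded when the call began, turning the shorter way round; what a row does not reach only later rows make up. A row lasts 1/10 s, in which the tool goes at most 50 mm and 8.59 degrees, less where a joint would pass 70% of its speed; a pose out of reach is approached as far as the arm can. A call with a number of a shift or a turn outside -1 to 1 is refused whole. A call with a gripper value outside its range is refused whole. The fingers move at their own pace and stop on an object; "newtons" is the grip in N (left out, the last holds). Time passes only in rows, so rows that repeat a pose let the fingers close. It gives the time, the measured TCP pose, the force, the opening and the grip force at its end, in the units of the state.
- status.get_state(): the state, without advancing time (a new reading comes with each control period).
- vision.grab_frame(name): name is "scene" or "top"; returns (picture, depth): 384x512x3 uint8, red, green, blue; 384x512 float32, m along the optical axis (not along the pixel's ray), 0 where there is no reading.
- vision.camera_params(name): a dict with "mtx" (3x3 intrinsics, pixels), "extrinsics" (4x4, takes a point from camera to world coordinates). Camera axes: x right, y down, z forward; pixel columns grow to the right and rows downward; lengths in m; the calibration is good to about 2 mm. A picture is of the moment at which its call begins. camera_params takes no time and is no camera call.
- order.hand_in(): hands the job in; it is judged then, once.
The state is a dict: "clock": time; "joints": joint angles; "dq": joint speeds; "tau": joint torques, N m; "tcp_pos": TCP position; "eef_rot": TCP orientation; "ft_force": force on the tool from outside, world axes, zero at the start; "moment": the same for the moment, N m; "finger_gap": opening from 0.0 (shut) to 1.0 (fully open); "finger_force": force on a finger pad.
Only numpy, scipy, OpenCV 4.12 (cv2) and the standard library are available. Lean on these libraries where they do the work, as an engineer would, in place of code of your own. Each camera call takes 0.05 s, during which the arm holds its last target. There are 200 camera calls.

## Working session

There is one attempt and no reset: what is moved stays moved. The work goes in short steps, Python scripts to look and compute and a tool call to move; the robot and the scene stay as the last step left them, time stands still between calls to the robot, and variables do not carry over. Pictures are saved under pics/ and viewed, at most 10 in all, crops included, and the job is handed in when it is done.

Besides the shell and the picture viewer there is one more tool, called after "Call:" as name(argument=value, ...) on one line, values as JSON. step_arm: Moves the arm, as the interface text tells. Shifts and turns lie within -1 to 1; 1 stands for 500 mm of shift or pi rad of turn. Its arguments: {"type":"object","properties":{"series":{"type":"array","items":{"type":"number"}},"newtons":{"type":"number"}},"required":["series"]}

```bash
mkdir -p pics; cat > h.py <<'E'
import numpy as np,cv2
from workcell import status,vision,order
def shot(n,f):
    p,d=vision.grab_frame(n); cv2.imwrite(f'pics/{f}.png',p[:,:,::-1]); np.save(f'pics/{f}.npy',d); return p,d
def cloud(n,d):
    c=vision.camera_params(n);K=np.array(c['mtx']);T=np.array(c['extrinsics'])
    v,u=np.mgrid[:d.shape[0],:d.shape[1]]
    P=np.stack([(u-K[0,2])/K[0,0]*d,(v-K[1,2])/K[1,1]*d,d],-1)
    return P@T[:3,:3].T+T[:3,3]
E
python3 - <<'E'
from h import *
a,_=shot('scene','s0');b,_=shot('top','t0')
for n in('scene','top'):
    c=vision.camera_params(n);print(n,np.round(c['extrinsics'],3).tolist(),np.round(c['mtx'],1).tolist())
E
```

```text
scene [[-0.791, 0.445, -0.419, 1.103], [0.611, 0.568, -0.551, 0.597], [-0.007, -0.692, -0.722, 1.067], [0.0, 0.0, 0.0, 1.0]] [[482.1, 0.0, 253.3], [0.0, 482.1, 197.1], [0.0, 0.0, 1.0]]
top [[-0.0, -0.996, 0.089, 0.478], [-1.0, -0.001, -0.015, -0.082], [0.015, -0.089, -0.996, 1.344], [0.0, 0.0, 0.0, 1.0]] [[474.4, 0.0, 256.5], [0.0, 474.4, 190.8], [0.0, 0.0, 1.0]]
```

View pics/s0.png

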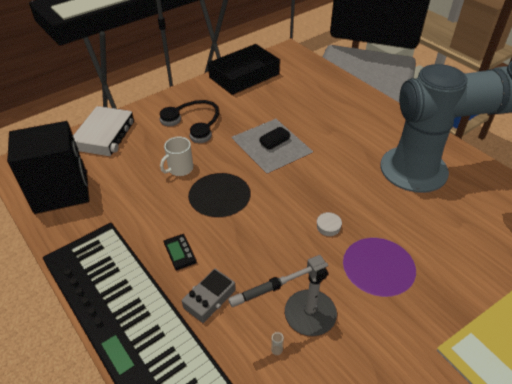

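View pics/t0.png

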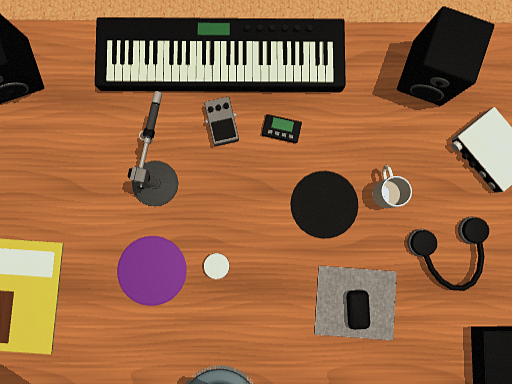

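The scene view shows the stand's foot at (311,313), its grip at (318,268), the microphone pointing left to (235,301), the black mat at (220,194), the purple decoy at (379,266), the pedal at (209,295) and the slide at (277,343). In the top view the foot is at (155,184), the grip at (139,175), the microphone tip at (157,95) and the black mat at (324,204).

```bash
python3 - <<'E'
from h import *
C={}
for n,f in(('scene','s0'),('top','t0')):
    P=cloud(n,np.load(f'pics/{f}.npy'));C[n]=P
def circ(n,roi,z0,z1,dark=None):
    P=C[n];im=cv2.imread('pics/'+('s0' if n=='scene' else 't0')+'.png')
    u0,v0,u1,v1=roi;p=P[v0:v1,u0:u1].reshape(-1,3);g=im[v0:v1,u0:u1].reshape(-1,3).max(1)
    m=(p[:,2]>z0)&(p[:,2]<z1)
    if dark:m&=g<dark
    q=p[m].astype(np.float32)
    if len(q)<5:return n,len(q)
    c,r=cv2.minEnclosingCircle(q[:,:2]);
    return n,len(q),'circ',np.round(c,3),round(r,3),'med',np.round(np.median(q,0),4),'rect',np.round(cv2.minAreaRect(q[:,:2])[0],3),np.round(cv2.minAreaRect(q[:,:2])[1],3),round(cv2.minAreaRect(q[:,:2])[2],1)
print('foot',circ('top',(125,150,185,215),.01,.03),circ('scene',(275,280,345,340),.01,.03))
print('mat',circ('top',(285,165,363,243),-.01,.012,45),circ('scene',(180,168,258,220),-.01,.012,45))
print('grip',circ('top',(120,155,165,195),.18,.24),circ('scene',(295,250,335,285),.18,.24))
print('boom',circ('top',(120,85,170,195),.17,.24),circ('scene',(225,250,335,312),.17,.24))
print('mic',circ('top',(140,85,170,140),.17,.24))
print('pedal',circ('top',(195,90,245,150),.03,.07),'metro',circ('top',(255,108,306,148),.01,.03))
print('mug',circ('top',(365,160,415,212),.08,.12),'tin',circ('top',(195,245,235,285),.015,.035))
print('slide',circ('scene',(265,325,292,360),.02,.07),circ('top',(120,100,165,150),.02,.08))
im=np.hstack([cv2.resize(cv2.imread('pics/t0.png')[80:215,110:190],None,fx=4,fy=4,interpolation=2),cv2.resize(cv2.imread('pics/s0.png')[240:375,225:345],None,fx=4,fy=4,interpolation=2)[:540]])
cv2.imwrite('pics/c0.png',im[:600,:800]);print(im.shape)
E
```

```text
Traceback (most recent call last):
cv2.error: OpenCV(4.12.0) /io/opencv/modules/imgproc/src/shapedescr.cpp:201: error: (-215:Assertion failed) count >= 0 && (depth == CV_32F || depth == CV_32S) in function 'minEnclosingCircle'
```

```bash
cat > m.py <<'E'
from h import *
def circ(n,f,roi,z0,z1,dark=None):
    P=cloud(n,np.load(f'pics/{f}.npy'));im=cv2.imread(f'pics/{f}.png')
    u0,v0,u1,v1=roi;p=P[v0:v1,u0:u1].reshape(-1,3);g=im[v0:v1,u0:u1].reshape(-1,3).max(1)
    m=(p[:,2]>z0)&(p[:,2]<z1)
    if dark:m&=g<dark
    q=p[m]
    if len(q)<5:return n,len(q)
    x=np.ascontiguousarray(q[:,:2],dtype=np.float32)
    c,r=cv2.minEnclosingCircle(x);b=cv2.minAreaRect(x)
    return n,len(q),'circ',np.round(c,3).tolist(),round(r,3),'med',np.round(np.median(q,0),3).tolist(),'rect',np.round(b[0],3).tolist(),np.round(b[1],3).tolist(),round(b[2],1)
E
python3 - <<'E'
from m import *
T=lambda *a:circ('top','t0',*a)
S=lambda *a:circ('scene','s0',*a)
print('foot',T((125,150,185,215),.01,.03),S((275,280,345,340),.01,.03))
print('mat',T((285,165,363,243),-.01,.012,45),S((180,168,258,220),-.01,.012,45))
print('grip',T((120,155,165,195),.18,.24),S((295,250,335,285),.18,.24))
print('boom',T((120,85,170,195),.17,.24),S((225,250,335,312),.17,.24))
print('mic',T((140,85,170,140),.17,.24))
print('pedal',T((195,90,245,150),.03,.07),'metro',T((255,108,306,148),.01,.03))
print('mug',T((365,160,415,212),.08,.12),'tin',T((195,245,235,285),.015,.035))
print('slide',S((265,325,292,360),.02,.07),T((120,100,165,150),.02,.08))
im=np.hstack([cv2.resize(cv2.imread('pics/t0.png')[80:215,110:190],None,fx=4,fy=4,interpolation=2),cv2.resize(cv2.imread('pics/s0.png')[240:375,225:345],None,fx=4,fy=4,interpolation=2)])
cv2.imwrite('pics/c0.png',im[:600,:800]);print(im.shape)
E
```

```text
foot ('top', 1183, 'circ', [0.617, 0.187], 0.067, 'med', [0.609, 0.175, 0.015], 'rect', [0.616, 0.182], [0.121, 0.128], 55.8) ('scene', 1578, 'circ', [0.647, 0.185], 0.092, 'med', [0.628, 0.197, 0.015], 'rect', [0.634, 0.2], [0.165, 0.127], 37.0)
mat ('top', 3514, 'circ', [0.56, -0.294], 0.096, 'med', [0.56, -0.293, 0.002], 'rect', [0.56, -0.294], [0.189, 0.188], 90.0) ('scene', 1999, 'circ', [0.558, -0.293], 0.095, 'med', [0.561, -0.289, 0.002], 'rect', [0.559, -0.295], [0.183, 0.184], 4.0)
grip ('top', 339, 'circ', [0.633, 0.182], 0.035, 'med', [0.621, 0.181, 0.213], 'rect', [0.635, 0.186], [0.044, 0.066], 78.6) ('scene', 475, 'circ', [0.637, 0.184], 0.039, 'med', [0.628, 0.19, 0.208], 'rect', [0.64, 0.188], [0.045, 0.074], 80.6)
boom ('top', 865, 'circ', [0.713, 0.166], 0.114, 'med', [0.704, 0.167, 0.209], 'rect', [0.713, 0.168], [0.044, 0.226], 77.2) ('scene', 1185, 'circ', [0.713, 0.172], 0.113, 'med', [0.71, 0.173, 0.208], 'rect', [0.714, 0.174], [0.045, 0.226], 79.4)
mic ('top', 438, 'circ', [0.764, 0.156], 0.062, 'med', [0.76, 0.154, 0.209], 'rect', [0.764, 0.157], [0.025, 0.123], 79.8)
pedal ('top', 1136, 'circ', [0.794, -0.001], 0.07, 'med', [0.791, -0.002, 0.042], 'rect', [0.793, -0.001], [0.127, 0.074], 13.3) metro ('top', 798, 'circ', [0.777, -0.172], 0.059, 'med', [0.775, -0.171, 0.018], 'rect', [0.776, -0.172], [0.105, 0.064], 76.9)
mug ('top', 242, 'circ', [0.602, -0.466], 0.053, 'med', [0.594, -0.466, 0.093], 'rect', [0.594, -0.467], [0.094, 0.081], 49.8) tin ('top', 521, 'circ', [0.389, 0.01], 0.036, 'med', [0.39, 0.01, 0.025], 'rect', [0.389, 0.01], [0.066, 0.069], 88.4)
slide ('scene', 203, 'circ', [0.745, 0.209], 0.015, 'med', [0.745, 0.211, 0.046], 'rect', [0.745, 0.211], [0.029, 0.027], 19.5) ('top', 36, 'circ', [0.745, 0.21], 0.014, 'med', [0.747, 0.218, 0.056], 'rect', [0.745, 0.215], [0.027, 0.012], 3.4)
(540, 800, 3)
```

View pics/c0.png

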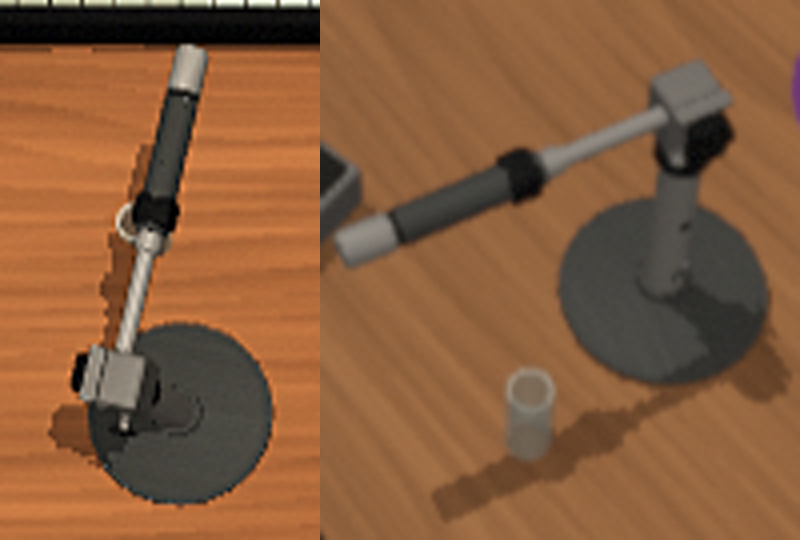

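The crop shows the button as the black block on the left (+y) flank of the grip, with the boom pointing away from the robot and slightly to -y. I'll refine the grip, yaw and foot next.

```bash
python3 - <<'E'
from m import *
s=status.get_state();print({k:np.round(s[k],3).tolist() for k in s})
for n,f,roi,fr in(('top','t0',(110,85,190,215),(110,140,190,215)),('scene','s0',(225,250,340,312),(270,275,350,345))):
    P=cloud(n,np.load(f'pics/{f}.npy'));u0,v0,u1,v1=roi
    q=P[v0:v1,u0:u1].reshape(-1,3);b=q[(q[:,2]>.18)&(q[:,2]<.24)&(q[:,0]>.66)][:,:2]
    vx,vy,x0,y0=cv2.fitLine(b.astype(np.float32),cv2.DIST_HUBER,0,.001,.001).ravel();print(n,'yaw',np.degrees(np.arctan2(vy,vx)) if vx>0 else np.degrees(np.arctan2(-vy,-vx)),'line y at x=.62',y0+vy/vx*(.62-x0),'tip x',b[:,0].max())
    t=q[(q[:,2]>.211)&(q[:,2]<.225)&(q[:,0]<.645)];h=cv2.minAreaRect(t[:,:2].astype(np.float32));print('griptop',len(t),t.mean(0).round(4),h)
    u0,v0,u1,v1=fr;w=P[v0:v1,u0:u1].reshape(-1,3);w=w[(w[:,2]>.013)&(w[:,2]<.023)&(abs(w[:,0]-.617)<.075)&(abs(w[:,1]-.187)<.075)]
    print('foot',cv2.minEnclosingCircle(w[:,:2].astype(np.float32)),np.median(w[:,2]))
    w=P[v0-40:v1,u0:u1].reshape(-1,3);w=w[(w[:,2]>.04)&(w[:,2]<.14)];w=w[np.hypot(w[:,0]-.617,w[:,1]-.187)<.05];print('tube near face',len(w),w.mean(0) if len(w) else '')
E
```

```text
{'clock': 0.1, 'joints': [62.162, 14.081, 89.316, 0.001, 76.702, -9.976], 'dq': [0.05, -0.16, -0.098, 0.034, 0.104, -0.064], 'tau': [0.001, -43.067, -32.713, -0.0, 0.003, 0.0], 'tcp_pos': [0.199, 0.618, 0.23], 'eef_rot': [[-0.952, 0.307, -0.001], [0.307, 0.952, -0.002], [0.0, -0.002, -1.0]], 'ft_force': [-0.344, 0.318, 0.529], 'moment': [0.025, -0.018, 0.014], 'finger_force': 0.0, 'finger_gap': 1.0}
top yaw -11.9293785 line y at x=.62 0.18421742 tip x 0.8229548916532368
griptop 201 [0.619  0.1856 0.2145] ((0.619411051273346, 0.1865820586681366), (0.03793133422732353, 0.0329032801091671), 77.84476470947266)
foot ((0.6180638074874878, 0.1845688372850418), 0.06421376019716263) 0.01607592372801714
tube near face 74 [0.61449562 0.17685768 0.0875591 ]
scene yaw -10.889415 line y at x=.62 0.18890151 tip x 0.8240294537209997
griptop 206 [0.6192 0.1881 0.2144] ((0.6192024946212769, 0.18928107619285583), (0.03894425556063652, 0.03393816575407982), 80.61740112304688)
foot ((0.6189733147621155, 0.18859638273715973), 0.06385549902915955) 0.01584521920778026
tube near face 245 [0.6249768  0.19304577 0.09150304]
```

Call:
step_arm(series=[0, 0, 0, 0, 0, 0.1, 1, 0, 0, 0.037, 0.06, -0.06, 0.1, 1, 0, 0, 0.037, 0.12, -0.12, 0.1, 1, 0, 0, 0.037, 0.18, -0.18, 0.1, 1, 0, 0, 0.037, 0.24, -0.24, 0.1, 1, 0, 0, 0.037, 0.3, -0.3, 0.1, 1, 0, 0, 0.037, 0.36, -0.36, 0.1, 1, 0, 0, 0.037, 0.42, -0.42, 0.1, 1, 0, 0, 0.037, 0.48, -0.48, 0.1, 1, 0, 0, 0.037, 0.54, -0.54, 0.1, 1])

```text
clock: 1.1
tcp_pos: [0.4702, 0.3472, 0.2809]
eef_rot: [[-0.981, 0.194, -0.001], [0.194, 0.981, -0.0], [0.001, -0.0, -1.0]]
ft_force: [0.6, 0.2, -0.2]
finger_gap: 0.998
finger_force: 0.0
```

Call:
step_arm(series=[0, 0, 0, 0.06, -0.064, 0, 1, 0, 0, 0, 0.12, -0.128, 0, 1, 0, 0, 0, 0.18, -0.192, 0, 1, 0, 0, 0, 0.24, -0.256, 0, 1, 0, 0, 0, 0.28, -0.3, 0, 1, 0, 0, 0, 0.3, -0.32, 0, 1, 0, 0, 0, 0.3, -0.32, 0, 1, 0, 0, 0, 0.3, -0.32, 0, 1])

```text
clock: 1.9
tcp_pos: [0.6187, 0.1896, 0.281]
eef_rot: [[-0.981, 0.194, -0.001], [0.194, 0.981, 0.0], [0.001, 0.0, -1.0]]
ft_force: [0.3, 0.7, -0.5]
finger_gap: 1.005
finger_force: 0.0
```

```bash
python3 - <<'E'
from m import *
a,_=shot('top','t1');b,_=shot('scene','s1')
s=status.get_state();print(s['clock'],s['tcp_pos'],np.round(s['eef_rot'],3).tolist(),s['ft_force'])
cv2.imwrite('pics/c1.png',np.hstack([cv2.resize(a[120:220,90:190],None,fx=4,fy=4),cv2.resize(b[190:340,250:350],(400,400*3//2))[:400]])[:,:,::-1])
E
```

```text
2.0 [0.61847793 0.19008387 0.2813258 ] [[-0.981, 0.192, -0.0], [0.192, 0.981, 0.0], [0.0, 0.0, -1.0]] [ 0.23673893 -0.75919863  0.2884431 ]
```

View pics/c1.png

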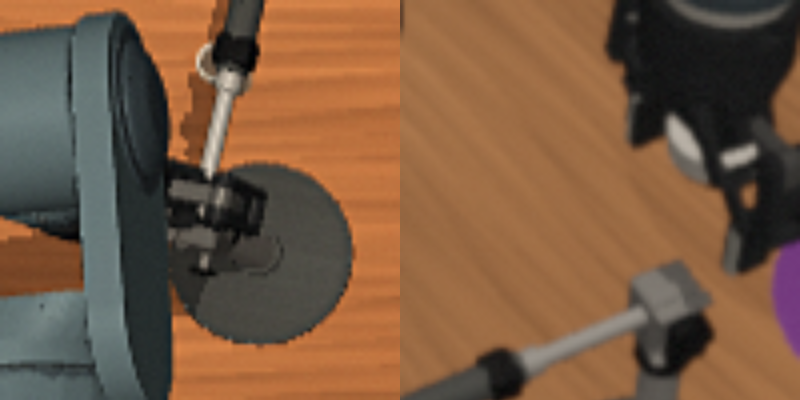

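The open fingers sit above the grip block on either side of it, so I'll descend to grasp height.

Call:
step_arm(series=[0, 0, 0, 0, -0.002, -0.03, 1, 0, 0, 0, 0, -0.002, -0.06, 1, 0, 0, 0, 0, -0.002, -0.09, 1, 0, 0, 0, 0, -0.002, -0.12, 1, 0, 0, 0, 0, -0.002, -0.15, 1, 0, 0, 0, 0, -0.002, -0.18, 1, 0, 0, 0, 0, -0.002, -0.2, 1, 0, 0, 0, 0, -0.002, -0.212, 1, 0, 0, 0, 0, -0.002, -0.212, 1])

```text
clock: 2.9
tcp_pos: [0.619, 0.1876, 0.1742]
eef_rot: [[-0.981, 0.194, -0.002], [0.194, 0.981, -0.0], [0.001, -0.0, -1.0]]
ft_force: [-0.5, -0.8, -0.4]
finger_gap: 1.0
finger_force: 0.0
```

Call:
step_arm(series=[0, 0, 0, 0, 0, 0, 0.6, 0, 0, 0, 0, 0, 0, 0.55, 0, 0, 0, 0, 0, 0, 0.5, 0, 0, 0, 0, 0, 0, 0.47, 0, 0, 0, 0, 0, 0, 0.44, 0, 0, 0, 0, 0, 0, 0.4, 0, 0, 0, 0, 0, 0, 0.3, 0, 0, 0, 0, 0, 0, 0.3, 0, 0, 0, 0, 0, 0, 0.3], newtons=30)

```text
clock: 3.8
tcp_pos: [0.6202, 0.1868, 0.1771]
eef_rot: [[-0.981, 0.194, 0.002], [0.194, 0.981, -0.002], [-0.002, -0.001, -1.0]]
ft_force: [-0.9, -3.6, 6.5]
finger_gap: 0.428
finger_force: 30.6
```

Gap is 36.4 mm, so the button is fully in. I'll lift the riser by a few mm to unload the foot before sliding.

Call:
step_arm(series=[0, 0, 0, 0, 0, 0.006, 0.3, 0, 0, 0, 0, 0, 0.012, 0.3, 0, 0, 0, 0, 0, 0.018, 0.3, 0, 0, 0, 0, 0, 0.022, 0.3, 0, 0, 0, 0, 0, 0.022, 0.3, 0, 0, 0, 0, 0, 0.022, 0.3])

```text
clock: 4.4
tcp_pos: [0.6194, 0.1876, 0.1864]
eef_rot: [[-0.981, 0.194, -0.0], [0.194, 0.981, -0.0], [0.0, -0.0, -1.0]]
ft_force: [1.0, -2.2, -1.4]
finger_gap: 0.427
finger_force: 30.7
```

```bash
python3 - <<'E'
from m import *
a,_=shot('scene','s2')
s=status.get_state();print(s['clock'],s['tcp_pos'],s['ft_force'],s['finger_gap'],s['moment'])
cv2.imwrite('pics/c2.png',cv2.resize(a[190:345,230:400],None,fx=4,fy=3.8,interpolation=2)[:,:,::-1])
print(circ('scene','s2',(270,280,350,345),.013,.023,110))
E
```

```text
4.45 [0.61941034 0.18753246 0.18643057] [ 0.80822647 -2.44391595 -1.70104837] 0.42986997367514124 [-0.56032012 -0.16106836 -0.120069  ]
('scene', 1177, 'circ', [0.618, 0.189], 0.064, 'med', [0.627, 0.197, 0.016], 'rect', [0.619, 0.189], [0.123, 0.121], 50.6)
```

View pics/c2.png

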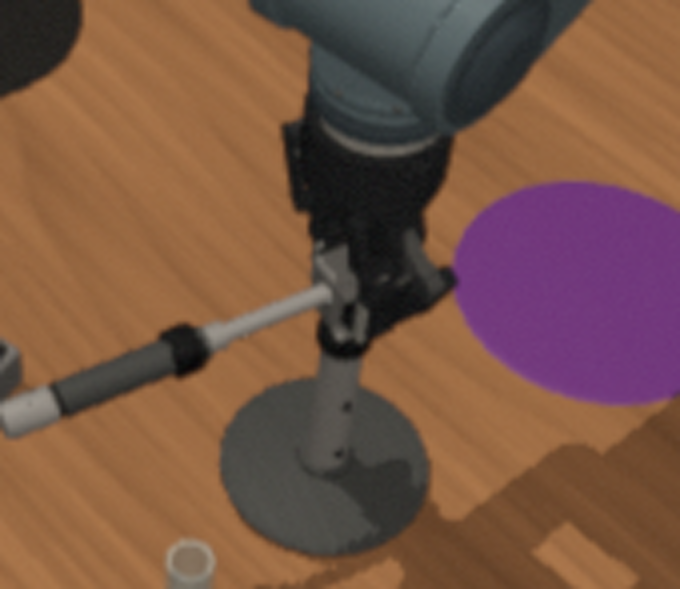

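Call:
step_arm(series=[0, 0, 0, -0.001, -0.006, 0, 0.3, 0, 0, 0, -0.002, -0.016, 0, 0.3, 0, 0, 0, -0.005, -0.04, 0, 0.3, 0, 0, 0, -0.008, -0.064, 0, 0.3, 0, 0, 0, -0.011, -0.09, 0, 0.3, 0, 0, 0, -0.014, -0.115, 0, 0.3, 0, 0, 0, -0.017, -0.14, 0, 0.3, 0, 0, 0, -0.02, -0.165, 0, 0.3, 0, 0, 0, -0.023, -0.19, 0, 0.3, 0, 0, 0, -0.026, -0.215, 0, 0.3])

```text
clock: 5.45
tcp_pos: [0.6061, 0.079, 0.1862]
eef_rot: [[-0.981, 0.195, -0.0], [0.195, 0.981, 0.0], [0.0, 0.0, -1.0]]
ft_force: [0.0, 3.5, -3.5]
finger_gap: 0.425
finger_force: 33.8
```

Call:
step_arm(series=[0, 0, 0, -0.003, -0.025, 0, 0.3, 0, 0, 0, -0.006, -0.05, 0, 0.3, 0, 0, 0, -0.009, -0.075, 0, 0.3, 0, 0, 0, -0.012, -0.1, 0, 0.3, 0, 0, 0, -0.015, -0.125, 0, 0.3, 0, 0, 0, -0.018, -0.15, 0, 0.3, 0, 0, 0, -0.021, -0.175, 0, 0.3, 0, 0, 0, -0.024, -0.2, 0, 0.3, 0, 0, 0, -0.027, -0.225, 0, 0.3, 0, 0, 0, -0.03, -0.25, 0, 0.3])

```text
clock: 6.45
tcp_pos: [0.5912, -0.0459, 0.1862]
eef_rot: [[-0.981, 0.194, -0.0], [0.194, 0.981, 0.0], [0.0, -0.0, -1.0]]
ft_force: [0.9, 4.7, -2.9]
finger_gap: 0.427
finger_force: 33.8
```

Call:
step_arm(series=[0, 0, 0, -0.003, -0.025, 0, 0.3, 0, 0, 0, -0.006, -0.05, 0, 0.3, 0, 0, 0, -0.009, -0.07, 0, 0.3, 0, 0, 0, -0.012, -0.09, 0, 0.3, 0, 0, 0, -0.015, -0.11, 0, 0.3, 0, 0, 0, -0.017, -0.13, 0, 0.3, 0, 0, 0, -0.019, -0.15, 0, 0.3, 0, 0, 0, -0.021, -0.17, 0, 0.3, 0, 0, 0, -0.024, -0.19, 0, 0.3, 0, 0, 0, -0.027, -0.21, 0, 0.3])

```text
clock: 7.45
tcp_pos: [0.5778, -0.1506, 0.1863]
eef_rot: [[-0.981, 0.194, -0.0], [0.194, 0.981, 0.0], [0.0, 0.0, -1.0]]
ft_force: [0.6, 5.3, -3.3]
finger_gap: 0.426
finger_force: 33.5
```

Call:
step_arm(series=[0, 0, 0, -0.002, -0.016, 0, 0.3, 0, 0, 0, -0.004, -0.032, 0, 0.3, 0, 0, 0, -0.006, -0.048, 0, 0.3, 0, 0, 0, -0.008, -0.064, 0, 0.3, 0, 0, 0, -0.01, -0.08, 0, 0.3, 0, 0, 0, -0.012, -0.096, 0, 0.3, 0, 0, 0, -0.014, -0.112, 0, 0.3, 0, 0, 0, -0.016, -0.128, 0, 0.3, 0, 0, 0, -0.018, -0.144, 0, 0.3, 0, 0, 0, -0.02, -0.16, 0, 0.3])

```text
clock: 8.45
tcp_pos: [0.5677, -0.2306, 0.1862]
eef_rot: [[-0.981, 0.194, -0.0], [0.194, 0.981, -0.0], [0.0, -0.0, -1.0]]
ft_force: [0.2, 3.7, -2.8]
finger_gap: 0.426
finger_force: 32.8
```

Call:
step_arm(series=[0, 0, 0, -0.002, -0.016, 0, 0.3, 0, 0, 0, -0.004, -0.032, 0, 0.3, 0, 0, 0, -0.006, -0.048, 0, 0.3, 0, 0, 0, -0.008, -0.064, 0, 0.3, 0, 0, 0, -0.01, -0.08, 0, 0.3, 0, 0, 0, -0.012, -0.096, 0, 0.3, 0, 0, 0, -0.013, -0.112, 0, 0.3, 0, 0, 0, -0.014, -0.124, 0, 0.3, 0, 0, 0, -0.014, -0.13, 0, 0.3, 0, 0, 0, -0.014, -0.13, 0, 0.3])

```text
clock: 9.45
tcp_pos: [0.5608, -0.2958, 0.1864]
eef_rot: [[-0.981, 0.195, 0.0], [0.195, 0.981, -0.002], [-0.0, -0.002, -1.0]]
ft_force: [-1.2, 1.1, -3.0]
finger_gap: 0.427
finger_force: 32.5
```

```bash
python3 - <<'E'
from m import *
a,_=shot('scene','s3');b,_=shot('top','t3')
s=status.get_state();print(s['clock'],s['tcp_pos'],s['ft_force'],s['finger_gap'],s['moment'])
cv2.imwrite('pics/c3.png',np.hstack([cv2.resize(a[90:230,140:260],(400,466)),cv2.resize(b[130:250,275:378],(400,466))])[:,:,::-1])
print(circ('scene','s3',(170,160,270,230),.013,.025,130));print(circ('top','t3',(270,140,375,250),.013,.025,130))
E
```

```text
9.55 [ 0.56091088 -0.29558822  0.18648963] [ 0.55388017 -0.82786981 -1.82473963] 0.424312767395891 [ 0.30700917 -0.01941112 -0.05615305]
('scene', 805, 'circ', [0.582, -0.347], 0.123, 'med', [0.568, -0.284, 0.017], 'rect', [0.564, -0.347], [0.127, 0.236], 3.8)
('top', 257, 'circ', [0.633, -0.268], 0.134, 'med', [0.576, -0.255, 0.016], 'rect', [0.616, -0.242], [0.267, 0.097], 33.5)
```

View pics/c3.png

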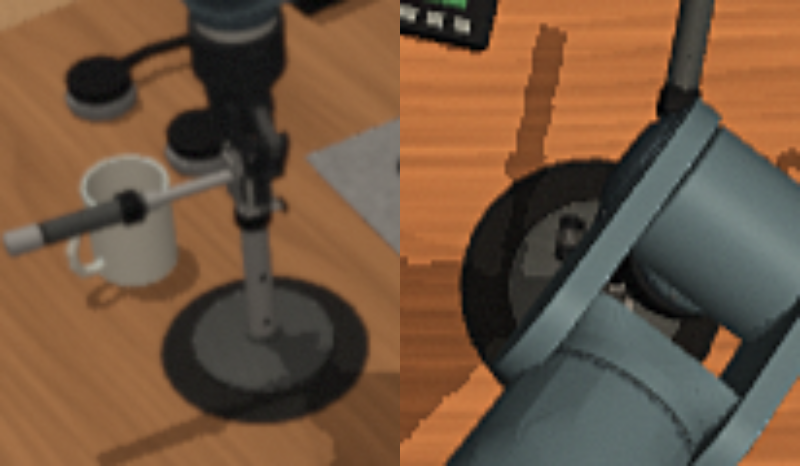

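The foot sits well inside the mat with an even black margin around it. Now I'll raise.

Call:
step_arm(series=[0, 0, 0, 0, 0, 0, 0.3, 0, 0, 0, 0, 0, 0.015, 0.3, 0, 0, 0, 0, 0, 0.035, 0.3, 0, 0, 0, 0, 0, 0.06, 0.3, 0, 0, 0, 0, 0, 0.085, 0.3, 0, 0, 0, 0, 0, 0.11, 0.3, 0, 0, 0, 0, 0, 0.135, 0.3, 0, 0, 0, 0, 0, 0.155, 0.3, 0, 0, 0, 0, 0, 0.17, 0.3, 0, 0, 0, 0, 0, 0.17, 0.3])

```text
clock: 10.55
tcp_pos: [0.5612, -0.2951, 0.2731]
eef_rot: [[-0.981, 0.194, 0.001], [0.194, 0.981, -0.001], [-0.002, -0.001, -1.0]]
ft_force: [-0.8, -0.5, -1.2]
finger_gap: 0.428
finger_force: 31.8
```

Call:
step_arm(series=[0, 0, 0, 0, 0, 0.006, 0.3, 0, 0, 0, 0, 0, 0.012, 0.3, 0, 0, 0, 0, 0, 0.018, 0.3, 0, 0, 0, 0, 0, 0.024, 0.3, 0, 0, 0, 0, 0, 0.024, 0.3, 0, 0, 0, 0, 0, 0.024, 0.3])

```text
clock: 11.15
tcp_pos: [0.561, -0.2949, 0.2838]
eef_rot: [[-0.981, 0.194, 0.0], [0.194, 0.981, -0.0], [-0.0, -0.0, -1.0]]
ft_force: [-0.6, -1.3, -1.0]
finger_gap: 0.425
finger_force: 31.5
```

Call:
step_arm(series=[0, 0, 0, 0, 0, 0.002, 0.3, 0, 0, 0, 0, 0, 0.004, 0.3, 0, 0, 0, 0, 0, 0.006, 0.3, 0, 0, 0, 0, 0, 0.006, 0.3])

```text
clock: 11.55
tcp_pos: [0.5609, -0.2948, 0.2863]
eef_rot: [[-0.981, 0.194, 0.0], [0.194, 0.981, 0.0], [-0.0, 0.0, -1.0]]
ft_force: [1.1, -0.4, -3.1]
finger_gap: 0.428
finger_force: 31.0
```

Call:
step_arm(series=[0, 0, 0, 0, 0, 0.002, 0.3, 0, 0, 0, 0, 0, 0.002, 0.3, 0, 0, 0, 0, 0, 0.002, 0.3])

```text
clock: 11.85
tcp_pos: [0.5609, -0.2948, 0.2874]
eef_rot: [[-0.981, 0.194, 0.0], [0.194, 0.981, -0.0], [-0.0, -0.0, -1.0]]
ft_force: [0.7, 0.2, -2.7]
finger_gap: 0.427
finger_force: 31.1
```

Call:
step_arm(series=[0, 0, 0, 0, 0, 0.002, 0.3, 0, 0, 0, 0, 0, 0.002, 0.3, 0, 0, 0, 0, 0, 0.002, 0.3])

```text
clock: 12.15
tcp_pos: [0.5609, -0.2949, 0.2884]
eef_rot: [[-0.981, 0.194, 0.0], [0.194, 0.981, -0.0], [-0.0, -0.0, -1.0]]
ft_force: [0.4, -1.3, -3.8]
finger_gap: 0.424
finger_force: 31.1
```

Call:
step_arm(series=[0, 0, 0, 0, 0, 0.002, 0.3, 0, 0, 0, 0, 0, 0.002, 0.3, 0, 0, 0, 0, 0, 0.002, 0.3])

```text
clock: 12.45
tcp_pos: [0.5609, -0.2948, 0.2892]
eef_rot: [[-0.981, 0.194, -0.0], [0.194, 0.981, 0.0], [0.0, 0.0, -1.0]]
ft_force: [-0.0, -0.5, -3.5]
finger_gap: 0.426
finger_force: 31.3
```

```bash
python3 - <<'E'
from m import *
a,_=shot('scene','s4')
for i in range(4):
    s=status.get_state();print(s['clock'],s['tcp_pos'],s['ft_force'],s['finger_gap'])
    if i<3: vision.grab_frame('top')
cv2.imwrite('pics/c4.png',cv2.resize(a[60:230,140:270],None,fx=4,fy=3.5,interpolation=2)[:,:,::-1])
P0=cloud('scene',np.load('pics/s3.npy'));P=cloud('scene',np.load('pics/s4.npy'))
for n,Q,z in(('s3',P0,.2),('s4',P,.3)):
    m=Q[80:200,120:240].reshape(-1,3);m=m[(m[:,0]>.7)&(m[:,0]<.78)&(abs(m[:,1]+.33)<.04)&(abs(m[:,2]-z)<.04)];print(n,len(m),np.median(m,0))
    f=Q[170:230,180:260].reshape(-1,3);f=f[np.hypot(f[:,0]-.56,f[:,1]+.294)<.055];f=f[(f[:,2]<.03)];print('foot top',np.median(f,0),np.linalg.lstsq(np.c_[f[:,:2]-f[:,:2].mean(0),np.ones(len(f))],f[:,2],rcond=None)[0])
E
```

```text
12.5 [ 0.56088813 -0.29480302  0.28926222] [ 0.28779253 -1.03035636 -2.71342198] 0.42725447423793667
12.55 [ 0.56088777 -0.29481281  0.28923284] [-0.01759037 -0.5168325  -3.30179708] 0.42468998169888494
12.6 [ 0.56090122 -0.29480923  0.28926303] [ 0.69222859 -0.44170108 -3.52406009] 0.4275860817857153
12.65 [ 0.56089526 -0.29480134  0.28925197] [-0.12442451 -0.76847285 -3.11889847] 0.4259228479286647
s3 196 [ 0.73274544 -0.322846    0.21582776]
foot top [ 0.568233   -0.28343117  0.0178319 ] [-0.01414253 -0.00674362  0.01796657]
s4 224 [ 0.73385134 -0.32260693  0.31893009]
foot top [ 0.56881428 -0.28394114  0.01808542] [-0.0227443  -0.01383263  0.01811029]
```

View pics/c4.png

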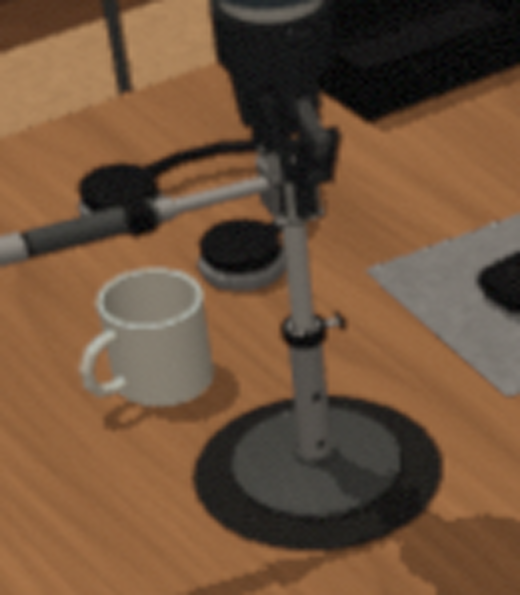

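Call:
step_arm(series=[0, 0, 0, 0, 0, 0.002, 0.3, 0, 0, 0, 0, 0, 0.002, 0.3, 0, 0, 0, 0, 0, 0.002, 0.3, 0, 0, 0, 0, 0, 0.002, 0.3])

```text
clock: 13.05
tcp_pos: [0.5606, -0.2945, 0.2895]
eef_rot: [[-0.981, 0.194, -0.001], [0.194, 0.981, 0.001], [0.002, 0.001, -1.0]]
ft_force: [1.1, -1.0, -7.9]
finger_gap: 0.431
finger_force: 31.0
```

```bash
python3 - <<'E'
from m import *
for i in range(4):
    vision.grab_frame('top')
    s=status.get_state();print(s['clock'],s['tcp_pos'],s['ft_force'],s['finger_gap'])
E
```

```text
13.1 [ 0.56059164 -0.29450999  0.28955367] [ 0.61176781 -0.38767771 -8.09575078] 0.4291201201846988
13.15 [ 0.56059316 -0.29452834  0.28955487] [ 0.06685777 -0.15687554 -8.49513586] 0.4312142735851796
13.2 [ 0.56061819 -0.29454124  0.28959389] [-0.16002035  0.22099519 -9.41754884] 0.432238622703994
13.25 [ 0.56062133 -0.294554    0.28959039] [ 0.53155577 -0.03299209 -8.53552047] 0.4235132095655487
```

The end stop is confirmed at z ≈ 0.2895, where the pull jumped by 5 N. I'll back off by 2 mm and let it settle.

Call:
step_arm(series=[0, 0, 0, 0, 0, -0.002, 0.3, 0, 0, 0, 0, 0, -0.004, 0.3, 0, 0, 0, 0, 0, -0.004, 0.3, 0, 0, 0, 0, 0, -0.004, 0.3, 0, 0, 0, 0, 0, -0.004, 0.3, 0, 0, 0, 0, 0, -0.004, 0.3])

```text
clock: 13.85
tcp_pos: [0.561, -0.295, 0.2889]
eef_rot: [[-0.981, 0.194, 0.0], [0.194, 0.981, -0.001], [-0.001, -0.0, -1.0]]
ft_force: [-1.5, -0.4, -0.8]
finger_gap: 0.425
finger_force: 33.0
```

```bash
python3 -c "
from h import *
print(status.get_state()['tcp_pos'],order.hand_in())"
```

```text
the job is handed in; nothing more can be done
[ 0.5609809  -0.29499335  0.2889223 ] None
```

I slid the stand onto the black mat and raised the microphone to just under the top stop (about 109 of 110 mm); the arm is holding it there with the button squeezed, and the job is handed in, but no verdict came back.

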